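# Lay the standing slide box down in its tray

### The arm

A 6-joint arm with a two-finger parallel gripper is mounted at the origin on the work surface. World frame = base frame: x ahead of the robot, y to its left, z up, the work surface at z = 0. Lengths are in m, angles in degrees, forces in N, time in s.
With the tool pointing down it reaches from about 0.4 to 0.825 m from the base axis. Payload 7 kg.
Tool frame: the origin (TCP) lies between the finger pads; the fingertips stand r.tcp_to_tips ahead of it and the grasp point (between the pads) lies 11 mm behind it (r.tcp_to_tips is the distance from the TCP to the fingertips, in m); z points along the fingers, y is the direction in which the jaws open and shut (so a half turn about z gives the same grasp; the last joint's range is limited). The gripper opens to 88 mm and grips with 3 to 60 N. Pads are 19 mm wide; open, the fingers measure 130 mm over their backs; the gripper's body (78 mm by 193 mm) begins 47 mm behind the grasp point.
Start: joints at [88.757, 20.546, 0.682, 0, -70.136, -16.507], TCP at [0.206, 0.643, 0.235] pointing down, gripper open.
Joint ranges: [-176.03, 176.03], [-82.01, 121.73], [-58.28, 71.71], [-173.87, 95.51], [-174.79, -0.11], [-173.66, 173.66]. Speed limits (degrees/s): [136.94, 136.94, 172.46, 180, 180, 180].

### API

Orientations are given as [roll, pitch, yaw] about the fixed x, y, z axes, in that order (R = Rz(yaw) Ry(pitch) Rx(roll)).
In Python, from plant import r, vision, nets gives the robot as it stands.
- The arm moves only by the tool move_arm, never from a script. Its arguments are lists of equal length, an entry for each row: "fingers": the opening, from 0 (shut) to 1 (fully open); "xyz": the shift along the tool's x, y, z normalised to -1 to 1, where 1 is 80 mm, a list of three; "roll": the turn about the tool's z normalised to -1 to 1, where 1 is 180 degrees. A call has 1 to 5 rows; each row is the pose to reach, as a shift and turn from the pose measured when the call began, along the tool's axes at that moment, turning the shorter way round; what a row does not reach only later rows make up. A row lasts 1/10 s, in which the tool goes at most 50 mm and 8.59 degrees, less where a joint would pass 70% of its speed; a pose out of reach is approached as far as the arm can. A call with a number of a shift or a turn outside -1 to 1 is refused whole. A call with a gripper value outside its range is refused whole. The fingers move at their own pace and stop on an object; "newtons" is the grip in N (left out, the last holds). Time passes only in rows, so rows that repeat a pose let the fingers close. It gives the time, the measured TCP pose, the force and the opening at its end, in the units of the state.
- r.get_state(): the state, without advancing time (a new reading comes with each control period).
- vision.capture(name): name is "scene" or "top" or "wrist"; returns a dict with "color" (400x640x3 uint8, red, green, blue), "range_z" (400x640 float32, m along the optical axis (not along the pixel's ray), 0 where there is no reading), "fx", "fy", "cx", "cy" (pixels), "rvec" (rotation vector, rad) and "tvec" (3), from world to camera coordinates, as OpenCV has them. Camera axes: x right, y down, z forward; pixel columns grow to the right and rows downward; lengths in m; the calibration is good to about 2 mm. A picture is of the moment at which its call begins.
- r.close_job(): hands the job in, once; it reports no verdict.
Trained networks look in the newest picture that a camera, given by its name, has taken for a name from the list of things; names that differ only in an ending like _2 or _b are one class to them, and where a whole thing is asked for, a point or a joint stands for the part that bears it (a point fixed in the world has none). Each returns a list of dicts, best first, with "confidence" (0 to 1); they miss things now and then, are a little off and sometimes report something else, mostly with a low value. They report only what shows in the picture. A call takes as long as a camera call. They do not tell look-alikes from the thing itself.
- nets.recognise(camera, thing): "bbox" ([left, top, width, height] in pixels, round what is visible of it).
The state is a dict: "time_s": time; "joints": joint angles; "qd": joint speeds; "joint_torque": joint torques, N m; "tcp_pos": TCP position; "eef_rot": TCP orientation; "contact_force": force on the tool from outside, world axes, zero at the start; "moment": the same for the moment, N m; "gripper_width": finger opening in m.
Only numpy, scipy, OpenCV 4.12 (cv2) and the standard library are available. Lean on these libraries where they do the work, as an engineer would, in place of code of your own. Each camera call takes 0.05 s, during which the arm holds its last target. There are 200 camera calls.

### The job

Tip the standing blue-lidded slide box over in its steel tray and lay it on its back, lid up, with its foot end square against the end wall it stands beside. There are glass slides in it: let it down gently on the fingers all the way without pinching or lifting it, and leave everything else where it is.

Things in the scene. Friction and masses are not known exactly. Their poses are not given: they have to be found in the camera images.
- slide_box: Loose latched slide box, 0.3 to 0.55 kg, standing on end lid to the stop wall, 4 to 25 mm from it, up to 0.08 rad off square. A plain block, 36 mm thick (x), 96 wide (y), 208 tall (z). Origin: centre of the foot end. +x out of the blue lid (white lined label), -x out of the white back it must lie on, +z to the head end. Laid right, +x points up and +z along the tray's -x
- box_foot (a point): centre of the foot end of the slide box (same place as its origin), 18 mm above the tray floor when the box lies on its back
- box_heel (a point): middle of the foot edge on the back side (box x -18 mm, z 0), about which the box tips; it stays down on the tray floor throughout. Tipped about 0.17 rad towards its back the box passes its balance point and would fall over by itself
- box_head (a point): centre of the head end of the slide box (box z 208 mm)
- tray: Stainless instrument tray, fixed to the bench, 340 mm long (its x) by 270 mm (its y) outside, 18 mm high over the walls (20.5 mm with the rolled rim), walls and floor 3 mm thick. Origin: centre of its underside, on the bench (z 0); the inner floor is at z 3 mm. +x points to the end wall that serves as the stop
- tray_stop (a point): middle of the stop wall's inner face, at the tray floor (tray x 167 mm, y 0, z 3 mm)
- oil_bottle: bystander standing in the tray near one long wall: amber dropper bottle with a black cap, 27 mm diameter, 76 mm tall, origin at the centre of its underside
- objective_can: bystander standing in the tray near one long wall: clear objective can with a black lid, 36 mm diameter, 56 mm tall, origin at the centre of its underside
- spare_box: bystander on the bench outside the tray: a second slide box of the same size and axes with a green lid and grey back, standing on end; not the one to lay down
- pen_pot: bystander on the bench: cork pen pot with four pens, 72 mm diameter, about 160 mm tall over the pens, origin at the centre of its underside
- slide_mailer: bystander on the bench: white tube with a blue cap, 36 mm diameter, 89 mm tall, origin at the centre of its underside
- coverslip_box: bystander on the bench: clear and green coverslip box, 58 mm square, 22 mm high, origin at the centre of its underside
- blower: bystander on the bench: black rubber dust blower with a red nozzle, 60 mm diameter, 120 mm tall, origin at the centre of its underside
Mind the look-alikes: they are no part of the job. What is shaped like the slide_box but red is not meant.

How it is judged (in metres and radians):
At the end, for the whole second after the job is handed in: the blue-lidded box lies flat on its back on the tray floor, lid up (within 0.06 rad), square to the tray (within 0.06 rad), the middle of its foot end within 6 mm of the stop wall, at rest (angle between slide_box's own x axis and vertical below 0.06 rad and angle between the z axis of slide_box and the x axis of tray, either way round below 0.06 rad and x of box_foot in the frame of tray_stop above -0.006 m and height (world z) of box_foot below 0.026 m and linear speed of slide_box below 0.01 m/s); the robot touches nothing.
It fails at once if the slide box falls or is swung down: it turns faster than 4 rad/s (angular speed of slide_box above 4 rad/s).
It fails at once if the slide box is lifted, or tipped some other way than onto its back: its heel edge rises more than 10 mm off the tray floor (height (world z) of box_heel above 0.013 m).
It fails at once if the slide box is pinched or pressed hard: more than 30 N between fingers and box (contact force between the fingers and slide_box above 30 N).
It fails at once if a bystander is moved more than 15 mm or tipped (distance of any of oil_bottle, objective_can, spare_box, pen_pot, slide_mailer, coverslip_box, blower from where it was at the start of the episode above 0.015 m or angle between any of oil_bottle, objective_can, spare_box, pen_pot, slide_mailer, blower's own z axis and vertical above 0.3 rad).
It also fails if it takes over 54 s, if anything falls off the work surface, if the arm or the gripper's body presses on something with over 40 N, if the wrist force passes 120 N, or if a joint passes its speed limit or range.

## Working session

There is one attempt and no reset: what is moved stays moved. The work goes in short steps, Python scripts to look and compute and a tool call to move; the robot and the scene stay as the last step left them, time stands still between calls to the robot, and variables do not carry over. Pictures are saved under pics/ and viewed, about 8 in all and at most 12, crops included, and the job is handed in when it is done.

Besides the shell and the picture viewer there is one more tool, called after "Emit:" by a JSON object that holds its "method" and its "body", one argument or row to a line. move_arm: Moves the arm, as the interface text tells. Scaled input: -1 to 1 covers 80 mm each way for a shift and 180 degrees each way for a turn. Its arguments: {"type":"object","properties":{"fingers":{"type":"array"},"xyz":{"type":"array"},"roll":{"type":"array"},"newtons":{"type":"number"}},"required":["fingers","xyz","roll"]}

```bash
ls; mkdir -p pics; cat > h.py <<'E'
import numpy as np, cv2
from plant import r, vision, nets
def cap(n): return vision.capture(n)
def save(c,f,crop=None,s=1):
    im=c["color"][:,:,::-1]
    if crop: l,t,w,h=crop; im=im[t:t+h,l:l+w]
    cv2.imwrite(f,cv2.resize(im,None,fx=s,fy=s,interpolation=cv2.INTER_CUBIC))
def world(c):
    R,_=cv2.Rodrigues(np.array(c["rvec"],float)); t=np.array(c["tvec"],float).ravel()
    z=c["range_z"]; v,u=np.mgrid[:z.shape[0],:z.shape[1]]
    P=np.stack([(u-c["cx"])/c["fx"]*z,(v-c["cy"])/c["fy"]*z,z],-1)
    W=(P-t)@R; W[z==0]=np.nan
    return W
E
python3 - <<'E'
from h import *
np.set_printoptions(precision=3,suppress=True)
print(r.get_state(), r.tcp_to_tips)
ims=[]
for n in ("scene","top"):
    c=cap(n); save(c,f"pics/{n}1.png"); W=world(c)
    np.savez(f"{n}.npz",W=W,col=c["color"])
    R,_=cv2.Rodrigues(np.array(c["rvec"],float)); print(n,"cam",-R.T@np.array(c["tvec"],float).ravel())
    for th in ("slide_box","tray","oil_bottle","objective_can","spare_box","pen_pot","slide_mailer","coverslip_box","blower"):
        for d in nets.recognise(n,th)[:3]:
            l,t,w,h=map(int,d["bbox"]); print(th,round(d["confidence"],2),(l,t,w,h),np.nanmedian(W[t+h//3:t+2*h//3+1,l+w//3:l+2*w//3+1].reshape(-1,3),0))
E
```

```text
pics
{'time_s': 0.0, 'joints': array([ 88.759,  20.592,   0.635,  -0.02 , -70.138, -16.505]), 'qd': array([-0.139, -0.03 ,  0.053,  0.017, -0.047,  0.027]), 'joint_torque': array([ -0.001, -58.271,  29.305,   6.997,   0.007,  -0.   ]), 'tcp_pos': array([0.206, 0.642, 0.234]), 'eef_rot': array([179.904,  -0.009, -17.753]), 'contact_force': array([ 0.204,  0.82 , -0.181]), 'moment': array([0.035, 0.026, 0.012]), 'gripper_width': 0.08782143347434411} 0.008
scene cam [ 1.264 -0.375  0.836]
slide_box 0.63 (403, 114, 37, 63) [0.428 0.468 0.12 ]
slide_box 0.6 (335, 142, 37, 67) [0.469 0.175 0.127]
tray 0.55 (261, 179, 136, 105) [0.533 0.053 0.002]
oil_bottle 0.73 (344, 233, 9, 26) [0.645 0.055 0.048]
oil_bottle 0.34 (397, 164, 17, 24) [0.479 0.371 0.06 ]
objective_can 0.58 (307, 187, 10, 19) [0.416 0.062 0.054]
objective_can 0.29 (457, 147, 27, 74) [0.673 0.442 0.133]
spare_box 0.86 (456, 148, 29, 73) [0.673 0.442 0.128]
spare_box 0.17 (337, 142, 33, 68) [0.471 0.176 0.126]
pen_pot 0.73 (125, 249, 43, 56) [ 0.543 -0.447  0.081]
pen_pot 0.66 (308, 187, 9, 19) [0.417 0.066 0.052]
pen_pot 0.48
[... 441 characters left out ...]
8, 47, 41) [0.421 0.467 0.189]
slide_box 0.76 (242, 215, 27, 41) [0.457 0.182 0.211]
tray 0.57 (232, 159, 135, 125) [0.52  0.074 0.004]
oil_bottle 0.48 (303, 174, 10, 17) [0.631 0.051 0.053]
objective_can 0.69 (297, 251, 13, 12) [0.408 0.06  0.06 ]
objective_can 0.52 (459, 208, 36, 30) [ 0.522 -0.456  0.041]
spare_box 0.68 (132, 147, 54, 46) [0.639 0.463 0.156]
spare_box 0.4 (243, 215, 25, 41) [0.457 0.183 0.211]
spare_box 0.23 (460, 209, 33, 30) [ 0.516 -0.455  0.045]
pen_pot 0.66 (458, 209, 41, 29) [ 0.52  -0.459  0.041]
slide_mailer 0.63 (186, 224, 16, 15) [0.474 0.374 0.09 ]
coverslip_box 0.57 (435, 154, 21, 25) [ 0.697 -0.374  0.024]
blower 0.68 (450, 250, 20, 15) [ 0.414 -0.397  0.062]
```

```bash
python3 - <<'E'
import cv2,numpy as np
a=cv2.imread("pics/scene1.png")[100:320,220:500]; b=cv2.imread("pics/top1.png")[140:300,110:390]
a=cv2.resize(a,(764,600)); cv2.imwrite("pics/sceneA.png",a)
cv2.imwrite("pics/topA.png",cv2.resize(b,(784,448),interpolation=cv2.INTER_CUBIC))
np.set_printoptions(precision=4,suppress=True)
d=np.load("top.npz");W=d["W"]
# box top
m=np.zeros(W.shape[:2],bool); m[205:265,232:280]=1
m&=(W[...,2]>.2)&(W[...,2]<.225)
p=W[m]; rc=cv2.minAreaRect(p[:,:2].astype(np.float32)); print("boxtop",p.mean(0),rc,m.sum())
# tray rim
m=np.zeros(W.shape[:2],bool); m[150:295,222:377]=1
m&=(W[...,2]>.013)&(W[...,2]<.026)
p=W[m]; print(m.sum(), p.min(0),p.max(0), cv2.minAreaRect(p[:,:2].astype(np.float32)))
E
```

```text
boxtop [0.4539 0.187  0.2115] ((0.45425358414649963, 0.18773230910301208), (0.09603065997362137, 0.036497004330158234), 21.3189697265625) 515
672 [ 0.3255 -0.1373  0.013 ] [0.7069 0.2801 0.026 ] ((0.5168705582618713, 0.07231900095939636), (0.2729306221008301, 0.3424876034259796), 23.356111526489258)
```

View pics/sceneA.png

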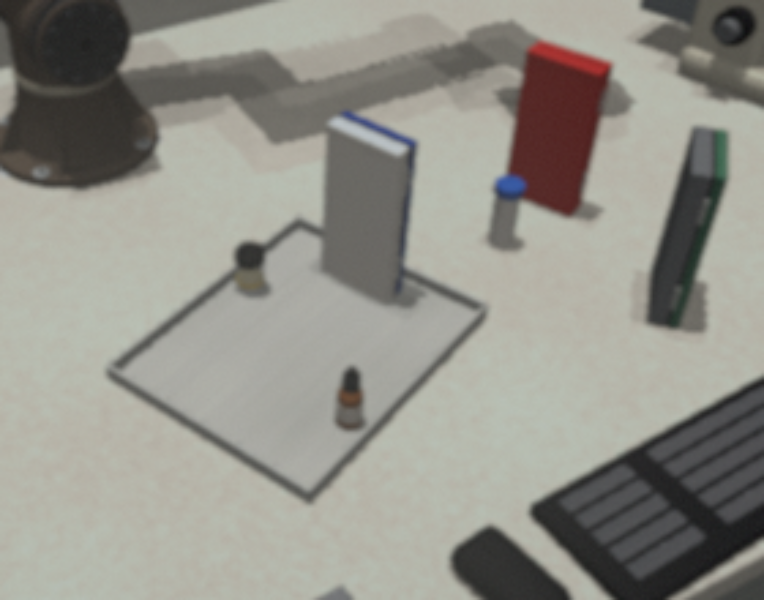

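View pics/topA.png

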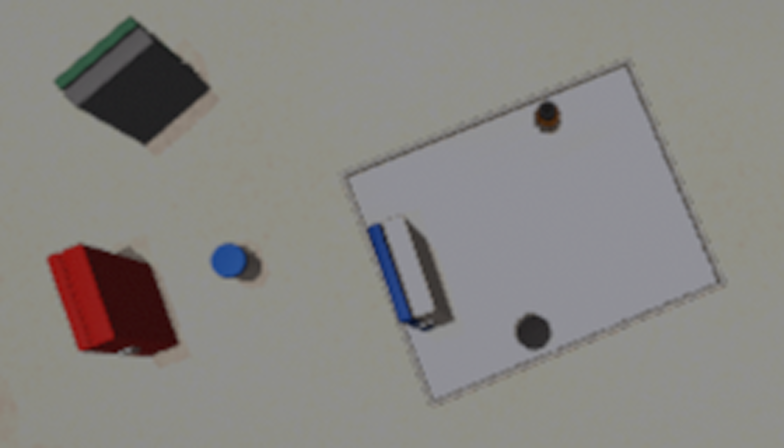

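The scene crop shows the white-backed, blue-lidded box in the tray at crop (370,205), which is full image about (355,175). The look-alikes are a red box at crop (560,130) and a green/grey spare at crop (690,225). The blue-lidded box is the only one in the tray and it stands beside the stop wall, so it is the target. In the top crop it is at (403,270) with its lid towards the left wall. Tray +x points along world 113.4°. First I raise the arm and start turning.

Emit:
{"method": "move_arm", "body": {
  "fingers": [1, 1, 1, 1, 1],
  "xyz": [
    [0, 0, -0.4],
    [0, 0, -0.8],
    [0, 0, -0.8],
    [0, 0, -0.8],
    [0, 0, -0.8]
  ],
  "roll": [0.045, 0.09, 0.135, 0.18, 0.225]
}}

```text
time_s: 1.5
tcp_pos: [0.2058, 0.6428, 0.2989]
eef_rot: [-180.0, 0.0, -58.6]
contact_force: [-0.2, 0.6, -0.6]
gripper_width: 0.0875
```

```bash
cat >> h.py <<'E'
np.set_printoptions(precision=4,suppress=True)
A0=np.radians(113.36); C=np.array([.5169,.0723]); TX=np.array([np.cos(A0),np.sin(A0)]); TY=np.array([-TX[1],TX[0]])
def t2w(x,y): return C+x*TX+y*TY
def w2t(p): d=np.asarray(p)[...,:2]-C; return np.stack([d@TX,d@TY],-1)
def st():
    s=r.get_state(); p=s["tcp_pos"]; f=s["contact_force"]; F=[f[:2]@TX,f[:2]@TY,f[2]]
    print("t %.2f"%s["time_s"],"tray",w2t(p),"z %.4f"%p[2],"rot",s["eef_rot"],"F",np.array(F),"w %.4f"%s["gripper_width"]); return s
def plan(x,y,z,yaw=None):
    "shift (normalised) to tray x,y and world z of the TCP"
    s=st(); yw=np.radians(s["eef_rot"][2]); d=np.append(t2w(x,y),z)-s["tcp_pos"]
    X=np.array([np.cos(yw),np.sin(yw),0]); Y=np.array([np.sin(yw),-np.cos(yw),0])
    print("shift/80mm",np.array([d@X,d@Y,-d[2]])/.08, "roll",None if yaw is None else ((-(yaw-np.degrees(yw))+180)%360-180)/180)
def lid():
    "lid plane from top camera: tilt, heel"
    c=cap("top"); W=world(c); h=cv2.cvtColor(c["color"],cv2.COLOR_RGB2HSV)
    m=(h[...,0]>100)&(h[...,0]<130)&(h[...,1]>120)
    T=np.dstack([w2t(W),W[...,2:]]); m&=(T[...,0]<.2)&(T[...,0]>-.1)&(abs(T[...,1])<.12)&(T[...,2]>.02)&(T[...,2]<.25)
    p=T[m]
    for _ in range(3):
        q=p.mean(0); n=np.linalg.svd(p-q,full_matrices=False)[2][2]; e=(p-q)@n; p=p[abs(e)<max(2*e.std(),.002)]
    n*=np.sign(n[2]) if abs(n[2])>.2 else np.sign(n[0])
    th=np.arctan2(n[2],n[0]); 
    # heel: point of back plane (36mm below lid) at z=3mm
    b=q-.036*n; k=(b[2]-.003)/np.cos(th); hx=b[0]+k*np.sin(th)
    print("n",len(p),"tilt deg %.1f"%np.degrees(th),"yaw deg %.1f"%np.degrees(np.arctan2(n[1],np.hypot(n[0],n[2]))),"heel x %.4f"%hx,"rms %.4f"%(e.std()),"foot max x %.4f"%p[:,0].max(),"head min x %.4f"%p[:,0].min(),"y %.4f %.4f"%(p[:,1].min(),p[:,1].max()))
E
python3 - <<'E'
from h import *
d=np.load("top.npz")["W"]
print("box",w2t([.4543,.1877]))
plan(.1305,.012,.30,-156.64)
E
```

```text
box [0.1308 0.0117]
t 1.50 tray [0.6472 0.0594] z 0.2989 rot [-179.9868    0.0328  -58.5871] F [ 0.6719 -0.0241 -0.6477] w 0.0875
shift/80mm [ 6.4775  0.3179 -0.0135] roll 0.5447384496619375
```

Emit:
{"method": "move_arm", "body": {
  "fingers": [1, 1, 1, 1, 1],
  "xyz": [
    [0.5, 0.02, 0],
    [1, 0.05, 0],
    [1, 0.05, 0],
    [1, 0.05, 0],
    [1, 0.05, 0]
  ],
  "roll": [0.045, 0.09, 0.135, 0.18, 0.225]
}}

```text
time_s: 2.0
tcp_pos: [0.2443, 0.5722, 0.2993]
eef_rot: [180.0, 0.1, -99.4]
contact_force: [-0.2, 0.2, 0.5]
gripper_width: 0.0877
```

Emit:
{"method": "move_arm", "body": {
  "fingers": [1, 1, 1, 1, 1],
  "xyz": [
    [0.4, -0.3, 0],
    [0.8, -0.6, 0],
    [0.98, -0.74, 0],
    [0.98, -0.74, 0],
    [0.98, -0.74, 0]
  ],
  "roll": [0.045, 0.09, 0.135, 0.18, 0.225]
}}

```text
time_s: 2.5
tcp_pos: [0.2903, 0.4844, 0.2998]
eef_rot: [179.9, 0.1, -140.3]
contact_force: [0.3, -0.8, 0.4]
gripper_width: 0.087
```

Emit:
{"method": "move_arm", "body": {
  "fingers": [1, 1, 1, 1, 1],
  "xyz": [
    [0.1, -0.5, 0],
    [0.2, -0.98, 0],
    [0.2, -0.98, 0],
    [0.2, -0.98, 0],
    [0.2, -0.98, 0]
  ],
  "roll": [0.045, 0.09, 0.1, 0.1, 0.1]
}}

```text
time_s: 3.0
tcp_pos: [0.328, 0.414, 0.2997]
eef_rot: [179.9, 0.1, -158.3]
contact_force: [0.3, 0.1, 0.5]
gripper_width: 0.0875
```

Emit:
{"method": "move_arm", "body": {
  "fingers": [1, 1, 1, 1],
  "xyz": [
    [0, -0.5, 0],
    [0, -1, 0],
    [0, -1, 0],
    [0, -1, 0]
  ],
  "roll": [0, 0, 0, 0]
}}

```text
time_s: 3.4
tcp_pos: [0.3577, 0.3398, 0.2997]
eef_rot: [179.8, 0.1, -158.3]
contact_force: [0.7, 0.1, 0.2]
gripper_width: 0.0878
```

Emit:
{"method": "move_arm", "body": {
  "fingers": [1, 1, 1, 1],
  "xyz": [
    [0, -0.5, 0],
    [0, -1, 0],
    [0, -1, 0],
    [0, -1, 0]
  ],
  "roll": [0, 0, 0, 0]
}}

```text
time_s: 3.8
tcp_pos: [0.3875, 0.2661, 0.2995]
eef_rot: [179.8, 0.1, -158.3]
contact_force: [0.4, 0.4, 0.4]
gripper_width: 0.0871
```

```bash
python3 - <<'E'
from h import *
plan(.1305,.022,.26,-156.64); lid()
c=cap("wrist"); W=world(c); save(c,"pics/wrist1.png"); T=np.dstack([w2t(W),W[...,2:]])
m=(T[...,2]>.2)&(T[...,2]<.22)&(abs(T[...,0]-.13)<.05)&(abs(T[...,1])<.1)
p=T[m]; print(m.sum(),p.mean(0),cv2.minAreaRect(p[:,:2].astype(np.float32)))
E
```

```text
t 3.80 tray [0.2292 0.0419] z 0.2995 rot [ 179.8246    0.1074 -158.2614] F [ 0.2161 -0.4769  0.4123] w 0.0871
shift/80mm [-0.2839 -1.226   0.4943] roll -0.00900794061339446
n 170 tilt deg 0.0 yaw deg -2.1 heel x 0.1065 rms 0.0035 foot max x 0.1500 head min x 0.1350 y -0.0362 0.0592
2629 [0.1331 0.037  0.2111] ((0.13225694000720978, 0.028250766918063164), (0.06541293114423752, 0.03599794954061508), 87.06717681884766)
```

Emit:
{"method": "move_arm", "body": {
  "fingers": [1, 1, 1, 1],
  "xyz": [
    [-0.1, -0.5, 0],
    [-0.28, -1, 0.1],
    [-0.28, -1, 0.3],
    [-0.28, -1, 0.4]
  ],
  "roll": [0, 0, 0, 0]
}}

```text
time_s: 4.3
tcp_pos: [0.4377, 0.201, 0.2657]
eef_rot: [179.9, -0.0, -158.2]
contact_force: [-0.8, -0.3, 0.0]
gripper_width: 0.0878
```

```bash
python3 - <<'E'
from h import *
plan(.1315,.022,.198,-158.3)
c=cap("wrist"); W=world(c); save(c,"pics/wrist2.png"); T=np.dstack([w2t(W),W[...,2:]])
m=(T[...,2]>.2)&(T[...,2]<.22)&(abs(T[...,0]-.13)<.05)&(abs(T[...,1])<.1)
p=T[m]; print(m.sum(),p.mean(0),cv2.minAreaRect(p[:,:2].astype(np.float32)))
E
```

```text
t 4.30 tray [0.1495 0.0217] z 0.2657 rot [ 179.8591   -0.0241 -158.2399] F [0.0236 0.8265 0.0352] w 0.0878
shift/80mm [-0.0027 -0.2253  0.8459] roll 0.0003336491603710733
5187 [0.1319 0.0221 0.2116] ((0.13154606521129608, 0.018782174214720726), (0.08429558575153351, 0.035964880138635635), 87.34803009033203)
```

View pics/wrist2.png

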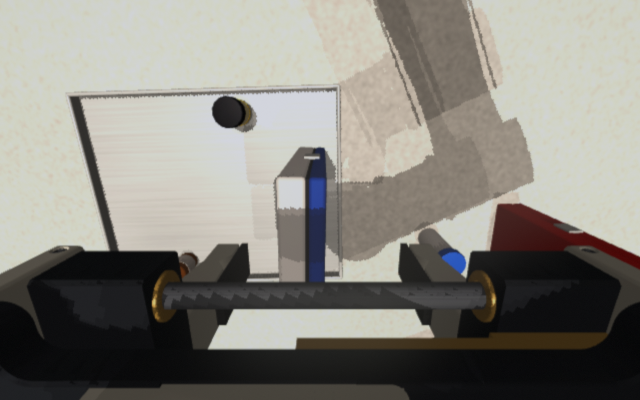

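The wrist picture shows the white-backed, blue-lidded head end at (305,200), between the open fingers at (220,290) and (425,285). That confirms this is the right box. The tray wall is to its right at x=340. Next: centre, descend, then narrow the jaws without touching the box.

Emit:
{"method": "move_arm", "body": {
  "fingers": [1, 1, 1, 1, 1],
  "xyz": [
    [0, -0.22, 0],
    [0, -0.22, 0.2],
    [0, -0.22, 0.5],
    [0, -0.22, 0.8],
    [0, -0.22, 0.84]
  ],
  "roll": [0, 0, 0, 0, 0]
}}

```text
time_s: 4.85
tcp_pos: [0.4417, 0.1853, 0.1955]
eef_rot: [179.9, -0.3, -158.1]
contact_force: [0.5, -0.6, 0.2]
gripper_width: 0.0875
```

Emit:
{"method": "move_arm", "body": {
  "fingers": [0.58, 0.58, 0.58, 0.58],
  "newtons": 5,
  "xyz": [
    [0, 0, 0],
    [0, 0, 0],
    [0, 0, 0],
    [0, 0, 0]
  ],
  "roll": [0, 0, 0, 0]
}}

```text
time_s: 5.25
tcp_pos: [0.4421, 0.1857, 0.1964]
eef_rot: [179.9, -0.2, -158.1]
contact_force: [-0.1, -0.6, -0.8]
gripper_width: 0.061
```

```bash
python3 - <<'E'
from h import *
st(); lid()
E
```

```text
t 5.25 tray [0.1338 0.0237] z 0.1964 rot [ 179.9072   -0.2426 -158.0644] F [-0.5369  0.3383 -0.7578] w 0.0610
n 18 tilt deg 11.0 yaw deg 63.0 heel x 0.1656 rms 0.0019 foot max x 0.1503 head min x 0.1386 y 0.0508 0.0593
```

Emit:
{"method": "move_arm", "body": {
  "fingers": [0.58, 0.58, 0.58, 0.58, 0.58],
  "xyz": [
    [0, -0.08, 0],
    [0, -0.15, 0],
    [0, -0.2, 0],
    [0, -0.26, 0],
    [0, -0.32, 0]
  ],
  "roll": [0, 0, 0, 0, 0]
}}

```text
time_s: 5.8
tcp_pos: [0.4518, 0.1613, 0.1962]
eef_rot: [179.9, -0.3, -158.1]
contact_force: [-0.1, -0.0, 0.2]
gripper_width: 0.0507
```

```bash
cat >> h.py <<'E'
def back(save_as=None):
    "back face plane from scene camera (white face towards -x): tilt, heel"
    c=cap("scene"); W=world(c); T=np.dstack([w2t(W),W[...,2:]])
    if save_as: save(c,save_as,(250,120,200,150),4)
    R,_=cv2.Rodrigues(np.array(c["rvec"],float))
    m=(T[...,0]<.17)&(T[...,0]>-.06)&(T[...,1]>-.045)&(T[...,1]<.07)&(T[...,2]>.012)&(T[...,2]<.15)
    m=cv2.erode(m.astype(np.uint8),np.ones((3,3)))>0; p=T[m]
    rng=np.random.default_rng(0); best=None
    for _ in range(300):
        a,b,d=p[rng.choice(len(p),3,0)]; n=np.cross(b-a,d-a); L=np.linalg.norm(n)
        if L<1e-6: continue
        n/=L
        if abs(n[1])>.2: continue
        k=abs((p-a)@n)<.003
        if best is None or k.sum()>best.sum(): best=k
    p=p[best]; q=p.mean(0); n=np.linalg.svd(p-q,full_matrices=False)[2][2]; n*=-np.sign(n[0])
    th=np.arctan2(-n[2],-n[0]); hx=q[0]+(q[2]-.003)*np.tan(th)
    print("back n",len(p),"tilt %.1f"%np.degrees(th),"yaw %.1f"%np.degrees(np.arctan2(-n[1],-n[0])),"heel x %.4f"%hx, "z",p[:,2].min(),p[:,2].max())
E
python3 - <<'E'
from h import *
st(); lid(); back()
E
```

```text
t 5.80 tray [0.1075 0.0245] z 0.1962 rot [ 179.913    -0.2589 -158.0939] F [0.0083 0.0683 0.2091] w 0.0507
n 23 tilt deg 10.6 yaw deg 65.2 heel x 0.1474 rms 0.0017 foot max x 0.1406 head min x 0.1190 y 0.0516 0.0600
back n 652 tilt 6.4 yaw -2.5 heel x 0.1145 z 0.017027934055722428 0.14660550375131773
```

Emit:
{"method": "move_arm", "body": {
  "fingers": [0.58, 0.58, 0.58, 0.58, 0.58],
  "xyz": [
    [0, -0.07, 0],
    [0, -0.12, 0],
    [0, -0.17, 0],
    [0, -0.22, 0],
    [0, -0.25, 0]
  ],
  "roll": [0, 0, 0, 0, 0]
}}

```text
time_s: 6.4
tcp_pos: [0.4593, 0.1422, 0.1961]
eef_rot: [179.9, -0.3, -158.1]
contact_force: [-0.2, -0.3, -1.1]
gripper_width: 0.0509
```

```bash
python3 - <<'E'
from h import *
st(); back()
E
```

```text
t 6.40 tray [0.087  0.0251] z 0.1961 rot [ 179.9229   -0.2732 -158.1314] F [-0.1826  0.3476 -1.0705] w 0.0509
back n 571 tilt 14.9 yaw -2.1 heel x 0.1141 z 0.01848568673962389 0.14437090695749244
```

Emit:
{"method": "move_arm", "body": {
  "fingers": [1, 1, 1, 1, 1],
  "xyz": [
    [0, 0, 0],
    [0, 0, 0.02],
    [0, 0, 0.04],
    [0, 0, 0.06],
    [0, 0, 0.06]
  ],
  "roll": [0, 0, 0, 0, 0]
}}

```text
time_s: 6.95
tcp_pos: [0.459, 0.142, 0.1909]
eef_rot: [179.9, -0.3, -158.1]
contact_force: [0.3, -0.2, 0.0]
gripper_width: 0.0845
```

```bash
python3 - <<'E'
from h import *
st(); back()
E
```

```text
t 6.95 tray [0.0869 0.0255] z 0.1909 rot [ 179.9347   -0.3171 -158.1286] F [-0.3166 -0.1824  0.0032] w 0.0845
back n 486 tilt 20.0 yaw -1.9 heel x 0.1143 z 0.02039005160140122 0.14602088236933658
```

```bash
cat >> h.py <<'E'
def swing(phis,xA,yF,z,w=.088):
    s=st(); yw=np.radians(s["eef_rot"][2]); p=s["tcp_pos"]
    X=np.array([np.cos(yw),np.sin(yw)]); Y=np.array([np.sin(yw),-np.cos(yw)])
    for ph in phis:
        a=np.radians(ph); fx=xA-(.0105*abs(np.cos(a))+.0095*abs(np.sin(a)))
        t=t2w(fx+(w/2+.0105)*np.cos(a), yF+(w/2+.0105)*np.sin(a))-p[:2]
        print(ph,"shift",np.round(np.array([t@X,t@Y,p[2]-z])/.08,3),"roll %.3f"%(-((ph-156.64)-np.degrees(yw))/180))
E
python3 - <<'E'
from h import *
swing([6,14,22,30,38],.0437,.027,.190)
E
```

```text
t 7.00 tray [0.0869 0.0254] z 0.1910 rot [ 179.9358   -0.3101 -158.1267] F [-0.1806  0.496  -1.5147] w 0.0863
6 shift [ 0.091 -0.008  0.012] roll -0.042
14 shift [ 0.184 -0.04   0.012] roll -0.086
22 shift [ 0.273 -0.082  0.012] roll -0.130
30 shift [ 0.357 -0.132  0.012] roll -0.175
38 shift [ 0.434 -0.191  0.012] roll -0.219
```

Emit:
{"method": "move_arm", "body": {
  "fingers": [1, 1, 1, 1, 1],
  "xyz": [
    [0.09, -0.01, 0.01],
    [0.18, -0.04, 0.01],
    [0.27, -0.08, 0.01],
    [0.36, -0.13, 0.01],
    [0.43, -0.19, 0.01]
  ],
  "roll": [-0.042, -0.086, -0.13, -0.175, -0.219]
}}

```text
time_s: 7.5
tcp_pos: [0.4326, 0.1149, 0.1904]
eef_rot: [179.8, -0.2, -118.4]
contact_force: [0.3, -0.5, 0.7]
gripper_width: 0.0876
```

```bash
python3 - <<'E'
from h import *
swing([46,54,62,70,78],.0437,.027,.190); back()
E
```

```text
t 7.50 tray [0.0726 0.0605] z 0.1904 rot [ 179.759    -0.1848 -118.3573] F [-0.5235 -0.0549  0.6621] w 0.0876
46 shift [ 0.096 -0.006  0.006] roll -0.043
54 shift [ 0.187 -0.023  0.006] roll -0.087
62 shift [ 0.272 -0.049  0.006] roll -0.132
70 shift [ 0.35  -0.086  0.006] roll -0.176
78 shift [ 0.419 -0.131  0.006] roll -0.221
back n 481 tilt 20.2 yaw -2.2 heel x 0.1140 z 0.01963473459954456 0.1436272264677514
```

Emit:
{"method": "move_arm", "body": {
  "fingers": [1, 1, 1, 1, 1],
  "xyz": [
    [0.1, -0.01, 0],
    [0.19, -0.02, 0],
    [0.27, -0.05, 0],
    [0.35, -0.09, 0],
    [0.42, -0.13, 0]
  ],
  "roll": [-0.043, -0.087, -0.132, -0.176, -0.221]
}}

```text
time_s: 8.05
tcp_pos: [0.4258, 0.0796, 0.1907]
eef_rot: [179.7, 0.0, -78.0]
contact_force: [-0.0, -0.5, 0.4]
gripper_width: 0.0878
```

```bash
python3 - <<'E'
from h import *
swing([84,90],.0437,.027,.190); back("pics/s2.png")
E
```

```text
t 8.05 tray [0.0428 0.0807] z 0.1907 rot [179.7084   0.0226 -77.9545] F [-0.4369  0.2149  0.4056] w 0.0878
84 shift [ 0.05  -0.004  0.009] roll -0.030
90 shift [ 0.108 -0.012  0.009] roll -0.063
back n 463 tilt 20.1 yaw -2.0 heel x 0.1138 z 0.019250479459461216 0.1423055892858235
```

View pics/s2.png

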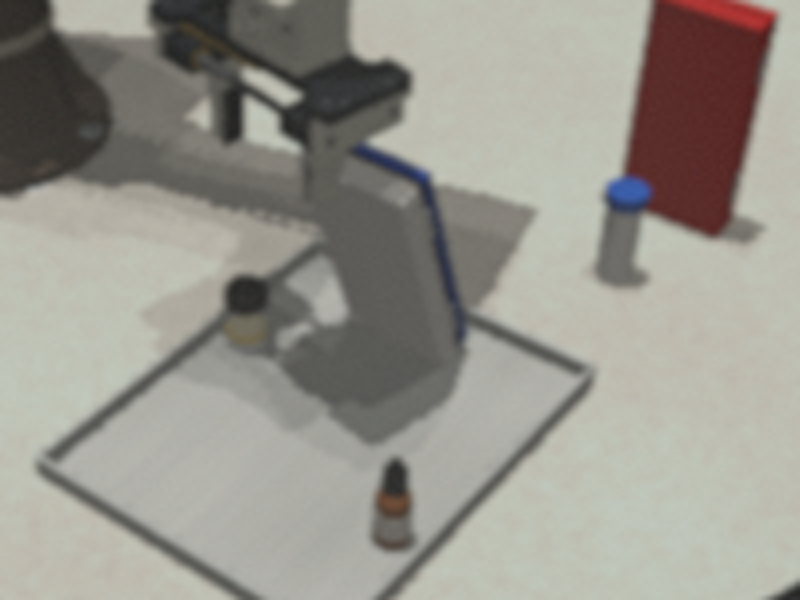

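The crop shows the box leaning on one finger at (320,160). The other finger is clear of it at (228,110), and the can at (245,310) and bottle at (395,505) have not moved.

Emit:
{"method": "move_arm", "body": {
  "fingers": [1, 1],
  "xyz": [
    [0.05, 0, 0],
    [0.11, -0.01, 0.01]
  ],
  "roll": [-0.03, -0.063]
}}

```text
time_s: 8.3
tcp_pos: [0.4287, 0.0709, 0.1901]
eef_rot: [179.7, 0.1, -66.2]
contact_force: [0.2, -0.4, -0.2]
gripper_width: 0.088
```

```bash
python3 - <<'E'
from h import *
plan(.0342,.060,.190,-66.64);plan(.0342,.036,.190,-66.64); back()
E
```

```text
t 8.30 tray [0.0336 0.0815] z 0.1901 rot [179.7464   0.0752 -66.1584] F [-0.454  -0.0353 -0.2038] w 0.0880
shift/80mm [-0.0048 -0.2691  0.0012] roll 0.0026755072288019554
t 8.30 tray [0.0336 0.0815] z 0.1901 rot [179.7464   0.0752 -66.1584] F [-0.454  -0.0353 -0.2038] w 0.0880
shift/80mm [-0.0022 -0.5691  0.0012] roll 0.0026755072288019554
back n 499 tilt 19.7 yaw -1.8 heel x 0.1141 z 0.019806920404595224 0.1454217433278019
```

Emit:
{"method": "move_arm", "body": {
  "fingers": [0.1, 0.1, 0.1, 0.1, 0.1],
  "xyz": [
    [0, -0.03, 0],
    [0, -0.07, 0],
    [0, -0.115, 0],
    [0, -0.16, 0],
    [0, -0.21, 0]
  ],
  "roll": [0, 0, 0, 0, 0]
}}

```text
time_s: 8.85
tcp_pos: [0.4445, 0.0777, 0.1898]
eef_rot: [179.7, 0.1, -65.8]
contact_force: [0.1, -0.0, 1.1]
gripper_width: 0.0531
```

Emit:
{"method": "move_arm", "body": {
  "fingers": [0.1, 0.1, 0.1, 0.1, 0.1],
  "xyz": [
    [0, -0.05, 0],
    [0, -0.1, 0],
    [0, -0.15, 0],
    [0, -0.2, 0],
    [0, -0.25, 0]
  ],
  "roll": [0, 0, 0, 0, 0]
}}

```text
time_s: 9.35
tcp_pos: [0.4631, 0.086, 0.1897]
eef_rot: [179.7, 0.1, -65.8]
contact_force: [0.5, 0.0, 0.3]
gripper_width: 0.0132
```

```bash
python3 - <<'E'
from h import *
plan(.0342,.036,.190,-66.64); back()
E
```

```text
t 9.35 tray [0.0339 0.044 ] z 0.1897 rot [179.7319   0.0689 -65.8438] F [-0.2003 -0.4835  0.3411] w 0.0132
shift/80mm [-0.0021 -0.0999 -0.0034] roll 0.004423321532198088
back n 464 tilt 19.5 yaw -2.2 heel x 0.1137 z 0.020242192785401857 0.1429581174378012
```

Emit:
{"method": "move_arm", "body": {
  "fingers": [0.1, 0.1, 0.1, 0.1, 0.1],
  "xyz": [
    [0.08, -0.02, 0.01],
    [0.16, -0.04, 0.03],
    [0.24, -0.06, 0.06],
    [0.32, -0.08, 0.1],
    [0.4, -0.1, 0.14]
  ],
  "roll": [0, 0, 0, 0, 0]
}}

```text
time_s: 9.9
tcp_pos: [0.4841, 0.0595, 0.178]
eef_rot: [179.7, 0.1, -65.9]
contact_force: [-0.8, -0.5, 0.0]
gripper_width: 0.0088
```

```bash
python3 - <<'E'
from h import *
st(); back()
E
```

```text
t 9.90 tray [0.0013 0.0352] z 0.1780 rot [179.7165   0.0582 -65.8568] F [-0.2056  0.9064  0.05  ] w 0.0088
back n 310 tilt 29.3 yaw -1.1 heel x 0.1135 z 0.02336495633875293 0.140805277472625
```

Emit:
{"method": "move_arm", "body": {
  "fingers": [0.1, 0.1, 0.1, 0.1, 0.1],
  "xyz": [
    [0.07, 0, 0.05],
    [0.14, 0, 0.1],
    [0.2, 0, 0.15],
    [0.2, 0, 0.2],
    [0.2, 0, 0.25]
  ],
  "roll": [0, 0, 0, 0, 0]
}}

```text
time_s: 10.45
tcp_pos: [0.491, 0.0443, 0.1574]
eef_rot: [179.7, 0.0, -65.9]
contact_force: [0.5, -2.1, 1.7]
gripper_width: 0.0088
```

```bash
python3 - <<'E'
from h import *
st(); back()
E
```

```text
t 10.45 tray [-0.0155  0.0349] z 0.1574 rot [179.7095   0.0349 -65.8834] F [-2.1794  0.3615  1.7478] w 0.0088
back n 196 tilt 35.3 yaw 0.3 heel x 0.1144 z 0.019199537704787464 0.13932531298147421
```

Emit:
{"method": "move_arm", "body": {
  "fingers": [0.1, 0.1, 0.1, 0.1, 0.1],
  "xyz": [
    [0.08, 0, 0.02],
    [0.16, 0, 0.05],
    [0.235, 0, 0.085],
    [0.2, 0, 0.16],
    [0.16, 0, 0.24]
  ],
  "roll": [0, 0, 0, 0, 0]
}}

```text
time_s: 11.0
tcp_pos: [0.4965, 0.0319, 0.1376]
eef_rot: [179.7, 0.0, -65.9]
contact_force: [1.3, -3.6, 1.9]
gripper_width: 0.0087
```

```bash
python3 - <<'E'
from h import *
st(); back(); lid()
E
```

```text
t 11.00 tray [-0.029   0.0347] z 0.1376 rot [179.7127   0.0051 -65.9199] F [-3.8486  0.2709  1.8642] w 0.0087
back n 65 tilt 54.6 yaw 18.7 heel x 0.1758 z 0.03732838451352124 0.1463143626861727
n 188 tilt deg 46.4 yaw deg -8.3 heel x 0.1338 rms 0.0016 foot max x 0.1556 head min x 0.0087 y 0.0453 0.0616
```

```bash
cat >> h.py <<'E'
def side(save_as=None):
    "side face (-y) from scene camera: rectangle in tray x,z"
    c=cap("scene"); W=world(c); T=np.dstack([w2t(W),W[...,2:]])
    if save_as: save(c,save_as,(250,120,200,150),4)
    dx=np.gradient(T,axis=1); dy=np.gradient(T,axis=0); n=np.cross(dx,dy); n/=np.linalg.norm(n,axis=2,keepdims=True)+1e-12
    m=(T[...,0]<.2)&(T[...,0]>-.08)&(T[...,1]>-.055)&(T[...,1]<-.02)&(T[...,2]>.006)&(T[...,2]<.22)&(abs(n[...,1])>.75)
    k,lab,stt,_=cv2.connectedComponentsWithStats(m.astype(np.uint8),connectivity=8)
    m=lab==1+np.argmax(stt[1:,4]); p=T[m]; q=p[:,[0,2]]
    rc=cv2.minAreaRect(q.astype(np.float32)); b=cv2.boxPoints(rc)
    a=b[np.argmin(b[:,1])]
    e=max((b[1]-b[0],b[2]-b[1]),key=np.linalg.norm); e=e*(1 if e[1]>0 else -1); th=np.arctan2(-e[0],e[1])
    u=np.linalg.svd(q-q.mean(0),full_matrices=False)[2][0]; u*=np.sign(u[1]); t2=np.arctan2(-u[0],u[1])
    g=q.mean(0); ax=(np.array([-np.sin(t2),np.cos(t2)]),np.array([np.cos(t2),np.sin(t2)])) # long, thick
    lo=np.percentile((q-g)@ax[1],[2,98]).mean(); bk=g+ax[1]*(lo-.018)  # point on back line
    hx=bk[0]+(bk[1]-.003)*np.tan(t2)
    print("side n",len(p),"rect",np.array(rc[1]),"tilt rect %.1f pca %.1f"%(np.degrees(th),np.degrees(t2)),"heel x %.4f"%hx,"lowest",a,"y %.4f"%np.median(p[:,1]),"x %.4f..%.4f"%(q[:,0].min(),q[:,0].max()))
E
python3 - <<'E'
from h import *
side("pics/s3.png"); st()
E
```

```text
side n 377 rect [0.0596 0.3135] tilt rect 44.1 pca 43.8 heel x 0.1340 lowest [ 0.1456 -0.0192] y -0.0324 x -0.0661..0.1717
t 11.15 tray [-0.0279  0.0356] z 0.1369 rot [179.5884   0.0727 -65.8878] F [-0.6143 -0.6455 -0.7494] w 0.0087
```

View pics/s3.png

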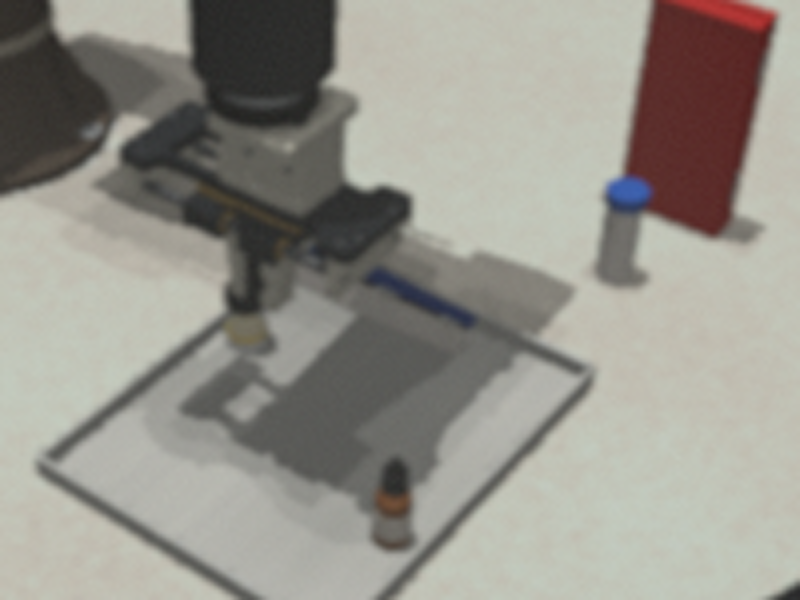

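The crop shows the foot at (470,330), now close to the stop wall. The heel slid about 15 to 20 mm under control and tilt is about 45°. Both bystanders in the tray are clear. I keep going down with the edge held against the fingers.

Emit:
{"method": "move_arm", "body": {
  "fingers": [0.1, 0.1, 0.1, 0.1, 0.1],
  "xyz": [
    [-0.01, 0, 0.05],
    [-0.015, 0, 0.1],
    [-0.02, 0, 0.15],
    [-0.025, 0, 0.2],
    [-0.03, 0, 0.24]
  ],
  "roll": [0, 0, 0, 0, 0]
}}

```text
time_s: 11.65
tcp_pos: [0.4939, 0.0346, 0.1171]
eef_rot: [179.6, 0.1, -65.9]
contact_force: [1.0, -3.0, 0.6]
gripper_width: 0.0086
```

```bash
python3 - <<'E'
from h import *
st(); lid(); side()
E
```

```text
t 11.65 tray [-0.0255  0.0361] z 0.1171 rot [179.5569   0.0768 -65.894 ] F [-3.151   0.2824  0.6331] w 0.0086
n 169 tilt deg 53.5 yaw deg -4.1 heel x 0.1533 rms 0.0018 foot max x 0.1573 head min x 0.0121 y 0.0465 0.0615
side n 365 rect [0.0602 0.2933] tilt rect 45.4 pca 50.0 heel x 0.1509 lowest [ 0.1395 -0.0218] y -0.0323 x -0.0632..0.1712
```

Emit:
{"method": "move_arm", "body": {
  "fingers": [0.1, 0.1, 0.1, 0.1, 0.1],
  "xyz": [
    [0.01, 0, 0.06],
    [0.03, 0, 0.12],
    [0.05, 0, 0.19],
    [0.07, 0, 0.25],
    [0.09, 0, 0.31]
  ],
  "roll": [0, 0, 0, 0, 0]
}}

```text
time_s: 12.25
tcp_pos: [0.4972, 0.0275, 0.0921]
eef_rot: [179.6, 0.0, -65.9]
contact_force: [3.8, -7.2, 0.9]
gripper_width: 0.0091
```

```bash
python3 - <<'E'
from h import *
st(); lid()
E
```

```text
t 12.25 tray [-0.0333  0.0358] z 0.0921 rot [179.5701   0.0309 -65.8776] F [-8.1185 -0.648   0.9479] w 0.0091
n 161 tilt deg 61.2 yaw deg -3.9 heel x 0.1588 rms 0.0020 foot max x 0.1441 head min x 0.0035 y 0.0474 0.0615
```

Emit:
{"method": "move_arm", "body": {
  "fingers": [0.1, 0.1, 0.1, 0.1, 0.1],
  "xyz": [
    [0.03, 0, 0.07],
    [0.06, 0, 0.14],
    [0.09, 0, 0.21],
    [0.11, 0, 0.28],
    [0.13, 0, 0.36]
  ],
  "roll": [0, 0, 0, 0, 0]
}}

```text
time_s: 12.8
tcp_pos: [0.5011, 0.0174, 0.0621]
eef_rot: [179.5, 0.0, -65.9]
contact_force: [3.3, -4.5, -1.0]
gripper_width: 0.0088
```

```bash
python3 - <<'E'
from h import *
st(); lid()
E
```

```text
t 12.80 tray [-0.0441  0.0362] z 0.0621 rot [179.5209   0.0234 -65.8957] F [-5.4389 -1.2437 -0.9545] w 0.0088
n 154 tilt deg 70.7 yaw deg 0.4 heel x 0.1631 rms 0.0021 foot max x 0.1277 head min x -0.0076 y 0.0478 0.0613
```

Emit:
{"method": "move_arm", "body": {
  "fingers": [0.1, 0.1, 0.1, 0.1, 0.1],
  "xyz": [
    [0.015, 0, 0.03],
    [0.03, 0, 0.06],
    [0.04, 0, 0.09],
    [0.05, 0, 0.12],
    [0.06, 0, 0.15]
  ],
  "roll": [0, 0, 0, 0, 0]
}}

```text
time_s: 13.35
tcp_pos: [0.5026, 0.0127, 0.0489]
eef_rot: [179.5, 0.0, -65.9]
contact_force: [1.6, -2.7, -1.9]
gripper_width: 0.0086
```

```bash
python3 - <<'E'
from h import *
st(); lid()
E
```

```text
t 13.35 tray [-0.0491  0.0368] z 0.0489 rot [179.4562   0.0267 -65.9006] F [-3.0888 -0.4355 -1.8981] w 0.0086
n 152 tilt deg 77.3 yaw deg -2.5 heel x 0.1681 rms 0.0021 foot max x 0.1202 head min x -0.0123 y 0.0471 0.0621
```

Emit:
{"method": "move_arm", "body": {
  "fingers": [0.1, 0.1, 0.1, 0.1, 0.1],
  "xyz": [
    [0, 0, 0.03],
    [0, 0, 0.07],
    [0, 0, 0.11],
    [0.005, 0, 0.15],
    [0.01, 0, 0.19]
  ],
  "roll": [0, 0, 0, 0, 0]
}}

```text
time_s: 13.9
tcp_pos: [0.5033, 0.0114, 0.0335]
eef_rot: [179.5, -0.0, -65.9]
contact_force: [3.8, -5.6, -3.0]
gripper_width: 0.0087
```

```bash
python3 - <<'E'
from h import *
st(); lid()
E
```

```text
t 13.90 tray [-0.0505  0.0366] z 0.0335 rot [179.4798  -0.0099 -65.8974] F [-6.6593 -1.2327 -3.0297] w 0.0087
n 147 tilt deg 82.4 yaw deg -21.0 heel x 0.2002 rms 0.0023 foot max x 0.1148 head min x -0.0137 y 0.0481 0.0620
```

Emit:
{"method": "move_arm", "body": {
  "fingers": [0.1, 0.1, 0.1, 0.1, 0.1],
  "xyz": [
    [0, 0, 0.04],
    [0, 0, 0.08],
    [0, 0, 0.13],
    [0, 0, 0.18],
    [0, 0, 0.22]
  ],
  "roll": [0, 0, 0, 0, 0]
}}

```text
time_s: 14.45
tcp_pos: [0.5036, 0.0109, 0.0153]
eef_rot: [179.5, -0.0, -65.9]
contact_force: [5.3, -7.3, -2.2]
gripper_width: 0.0086
```

```bash
python3 - <<'E'
from h import *
st(); lid()
E
```

```text
t 14.45 tray [-0.0511  0.0366] z 0.0153 rot [179.4907  -0.0449 -65.9012] F [-8.7965 -1.9662 -2.194 ] w 0.0086
n 127 tilt deg 87.9 yaw deg -27.7 heel x 0.3690 rms 0.0021 foot max x 0.1120 head min x -0.0147 y 0.0484 0.0623
```

Emit:
{"method": "move_arm", "body": {
  "fingers": [0.1, 0.1, 0.1, 0.1, 0.1],
  "xyz": [
    [0, 0, 0.015],
    [0, 0, 0.03],
    [0.005, 0, 0.03],
    [0.01, 0, 0.03],
    [0.015, 0, 0.03]
  ],
  "roll": [0, 0, 0, 0, 0]
}}

```text
time_s: 15.0
tcp_pos: [0.5039, 0.01, 0.0126]
eef_rot: [179.5, -0.0, -65.9]
contact_force: [0.8, 0.4, 0.2]
gripper_width: 0.0088
```

```bash
python3 - <<'E'
from h import *
st(); lid()
E
```

```text
t 15.00 tray [-0.052   0.0367] z 0.0126 rot [179.4785  -0.0289 -65.9017] F [ 0.0794 -0.8937  0.2041] w 0.0088
n 126 tilt deg 89.6 yaw deg -0.8 heel x 0.1269 rms 0.0021 foot max x 0.1114 head min x -0.0157 y 0.0480 0.0614
```

Emit:
{"method": "move_arm", "body": {
  "fingers": [0.1, 0.1, 0.1, 0.1, 0.1],
  "xyz": [
    [0.1, 0, 0],
    [0.25, 0, 0],
    [0.25, 0, -0.4],
    [0.25, 0, -0.9],
    [0.25, 0, -1]
  ],
  "roll": [0, 0, 0, 0, 0]
}}

```text
time_s: 15.55
tcp_pos: [0.5155, -0.0083, 0.0966]
eef_rot: [179.8, -0.1, -65.9]
contact_force: [1.3, 0.3, -0.4]
gripper_width: 0.0087
```

Emit:
{"method": "move_arm", "body": {
  "fingers": [0.1, 0.1, 0.1, 0.1, 0.1],
  "xyz": [
    [0.5, 0, -0.2],
    [1, 0, -0.5],
    [1, 0, -0.9],
    [1, 0, -1],
    [1, 0, -1]
  ],
  "roll": [0, 0, 0, 0, 0]
}}

```text
time_s: 16.05
tcp_pos: [0.5491, -0.0818, 0.1779]
eef_rot: [180.0, -0.1, -65.9]
contact_force: [0.4, -0.2, -1.5]
gripper_width: 0.0085
```

```bash
cat >> h.py <<'E'
def final(name,f):
    c=cap(name); save(c,f,(215,140,200,150) if name=="top" else None,4 if name=="top" else 1); W=world(c); T=np.dstack([w2t(W),W[...,2:]])
    m=(T[...,2]>.030)&(T[...,2]<.05)&(T[...,0]>-.09)&(T[...,0]<.2)&(T[...,1]>-.06)&(T[...,1]<.08)
    m=cv2.morphologyEx(m.astype(np.uint8),cv2.MORPH_OPEN,np.ones((3,3)))>0
    p=T[m]; rc=cv2.minAreaRect(p[:,:2].astype(np.float32)); q=p.mean(0); n=np.linalg.svd(p-q,full_matrices=False)[2][2]
    print(name,len(p),"z",q[2],rc,"foot x",np.percentile(p[:,0],99.5),"head",np.percentile(p[:,0],.5),"n",n)
    k=(abs(T[...,2]-.0195)<.004)&(T[...,0]>.14)&(T[...,0]<.2)&(abs(T[...,1])<.12); w=T[k]
    if k.sum()>20: print("stop rim x min/med/max",w[:,0].min(),np.median(w[:,0]),w[:,0].max(),len(w))
E
python3 - <<'E'
from h import *
st(); final("top","pics/f1.png"); final("wrist","pics/f2.png")
c=cap("top"); 
W=world(c)
for th in ("oil_bottle","objective_can"):
    for d in nets.recognise("top",th)[:2]:
        l,t,w,h=map(int,d["bbox"]); print(th,d["confidence"],(l,t,w,h),np.nanmedian(W[t+h//3:t+2*h//3+1,l+w//3:l+2*w//3+1].reshape(-1,3),0))
E
```

```text
t 16.05 tray [-0.1542  0.0315] z 0.1779 rot [179.9819  -0.1394 -65.9456] F [-0.2915 -0.2823 -1.4944] w 0.0085
top 417 z 0.04018134138048119 ((0.06275840103626251, 0.014966566115617752), (0.08185610175132751, 0.2129172682762146), 83.37401580810547) foot x 0.16362807198466922 head -0.04163374128457767 n [ 0.0017  0.0021 -1.    ]
stop rim x min/med/max 0.16636717978087587 0.1686450143654558 0.17136021141602992 59
wrist 735 z 0.04010182302759471 ((-0.008039302192628384, 0.03364310413599014), (0.043158095329999924, 0.03878871351480484), 89.54724884033203) foot x 0.011112214834849784 head -0.02620789498811522 n [-0.0069  0.0077  0.9999]
objective_can 0.41 (233, 203, 132, 59) [0.4324 0.0547 0.645 ]
```

View pics/f1.png

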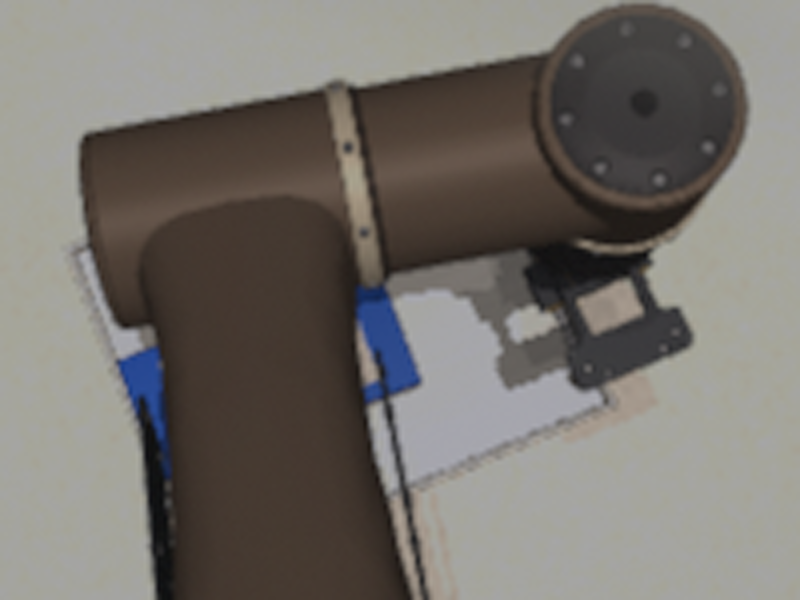

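The top crop shows the lid up at about (150,400) and (390,340), but the arm covers most of it. I move the arm away and measure again.

Emit:
{"method": "move_arm", "body": {
  "fingers": [0.1, 0.1, 0.1, 0.1],
  "xyz": [
    [0.5, 0, -0.5],
    [1, 0, -1],
    [1, 0, -1],
    [1, 0, -1]
  ],
  "roll": [0, 0, 0, 0]
}}

```text
time_s: 16.7
tcp_pos: [0.5815, -0.1545, 0.256]
eef_rot: [179.8, -0.1, -65.9]
contact_force: [-1.0, -0.6, -0.6]
gripper_width: 0.0085
```

Emit:
{"method": "move_arm", "body": {
  "fingers": [0.1, 0.1, 0.1, 0.1],
  "xyz": [
    [0.5, 0, 0],
    [1, 0, 0],
    [1, 0, 0],
    [1, 0, 0]
  ],
  "roll": [0, 0, 0, 0]
}}

```text
time_s: 17.1
tcp_pos: [0.6132, -0.2271, 0.2535]
eef_rot: [179.6, 0.0, -66.0]
contact_force: [-0.3, -0.2, 0.6]
gripper_width: 0.009
```

Emit:
{"method": "move_arm", "body": {
  "fingers": [0.1, 0.1, 0.1, 0.1],
  "xyz": [
    [0.5, 0, 0],
    [1, 0, 0],
    [1, 0, 0],
    [1, 0, 0]
  ],
  "roll": [0, 0, 0, 0]
}}

```text
time_s: 17.5
tcp_pos: [0.6453, -0.2993, 0.2518]
eef_rot: [179.5, 0.1, -66.0]
contact_force: [-0.2, 0.1, 0.2]
gripper_width: 0.0085
```

```bash
python3 - <<'E'
from h import *
st(); final("top","pics/f3.png"); final("scene","pics/f4.png")
for cam in ("top","scene"):
  W=world(cap(cam))
  for th in ("oil_bottle","objective_can"):
    for d in nets.recognise(cam,th)[:2]:
        l,t,w,h=map(int,d["bbox"]); print(cam,th,d["confidence"],(l,t,w,h),np.nanmedian(W[t+h//3:t+2*h//3+1,l+w//3:l+2*w//3+1].reshape(-1,3),0))
E
```

```text
t 17.50 tray [-0.392   0.0295] z 0.2518 rot [179.5133   0.1412 -66.0048] F [0.1588 0.1799 0.1504] w 0.0085
top 2242 z 0.03993575873940744 ((0.06236382573843002, 0.014071889221668243), (0.0994458943605423, 0.20827122032642365), 87.98316955566406) foot x 0.16448098626536295 head -0.040515938177336036 n [0.0001 0.0033 1.    ]
stop rim x min/med/max 0.14655172923161972 0.16905864185046823 0.171480760789775 87
scene 1465 z 0.03812470873195769 ((0.0619535893201828, 0.015154648572206497), (0.09851128607988358, 0.20936326682567596), 87.92977142333984) foot x 0.16484094748625303 head -0.041948771499653106 n [ 0.003   0.01   -0.9999]
stop rim x min/med/max 0.1422261731289502 0.16852405714473692 0.17444765161109152 75
top oil_bottle 0.39 (306, 174, 5, 13) [0.6359 0.0499 0.0636]
top objective_can 0.71 (303, 174, 5, 15) [0.631  0.0586 0.0693]
top objective_can 0.59 (297, 255, 8, 10) [0.3993 0.066  0.0616]
scene oil_bottle 0.58 (346, 238, 8, 19) [0.6476 0.0581 0.0422]
scene objective_can 0.62 (307, 187, 10, 20) [0.4159 0.0635 0.0516]
scene objective_can 0.19 (306, 184, 62, 50) [0.4906 0.1092 0.0385]
```

View pics/f3.png

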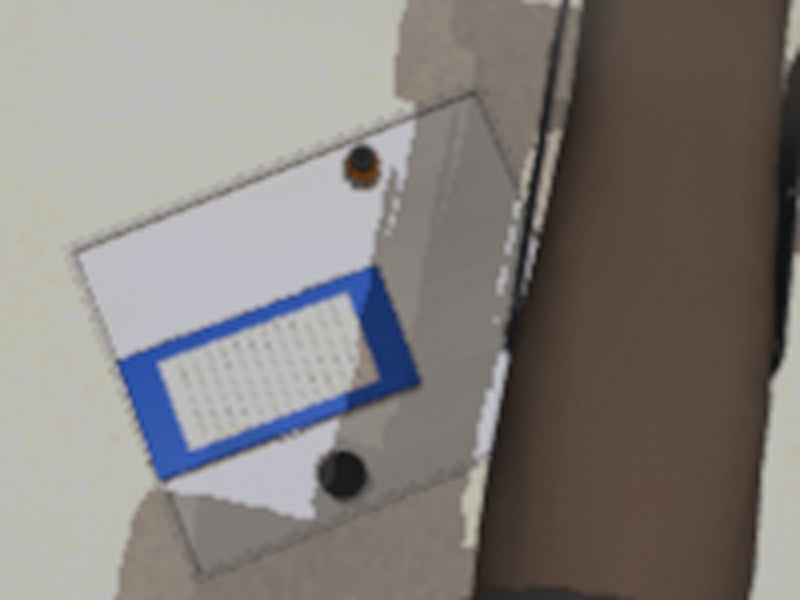

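The top crop shows the box lid up, with its foot against the left (stop) wall at (140,420). The bottle at (362,165) and can at (343,475) are where they were. Foot gap is about 1 mm, but the box is still about 2° off square. I'll nudge it square with a light push on the head end.

Emit:
{"method": "move_arm", "body": {
  "fingers": [0, 0, 0, 0, 0],
  "xyz": [
    [-0.2, 0, 0],
    [-0.4, -0.1, 0],
    [-0.6, -0.2, 0],
    [-0.8, -0.3, 0],
    [-1, -0.37, 0]
  ],
  "roll": [0.045, 0.09, 0.135, 0.18, 0.225]
}}

```text
time_s: 18.4
tcp_pos: [0.6402, -0.2134, 0.254]
eef_rot: [179.7, -0.2, -106.8]
contact_force: [0.0, 0.8, -0.1]
gripper_width: 0.0005
```

Emit:
{"method": "move_arm", "body": {
  "fingers": [0, 0, 0, 0, 0, 0],
  "xyz": [
    [0, 0, 0],
    [0, 0, 0],
    [0, 0, 0],
    [0, 0, 0],
    [0, 0, 0]
  ],
  "roll": [0.045, 0.09, 0.135, 0.18, 0.225]
}}

```text
validation failed for argument at $.xy...
```

```bash
python3 - <<'E'
from h import *
plan(-.11,0,.11,-156.64)
E
```

```text
t 18.40 tray [-0.3112  0.0001] z 0.2540 rot [ 179.7387   -0.2112 -106.766 ] F [ 0.6965 -0.3484 -0.0834] w 0.0005
shift/80mm [-1.9235  1.62    1.7997] roll 0.2770777291978138
```

The second call was refused because its list lengths did not match. I'm repeating it.

Emit:
{"method": "move_arm", "body": {
  "fingers": [0, 0, 0, 0, 0],
  "xyz": [
    [-0.3, 0.25, 0],
    [-0.6, 0.5, 0],
    [-0.9, 0.76, 0],
    [-0.96, 0.81, 0],
    [-0.96, 0.81, 0]
  ],
  "roll": [0.047, 0.094, 0.14, 0.187, 0.235]
}}

```text
time_s: 18.9
tcp_pos: [0.5999, -0.1196, 0.2548]
eef_rot: [180.0, -0.3, -149.3]
contact_force: [0.3, 0.5, 1.0]
gripper_width: 0.0003
```

```bash
python3 - <<'E'
from h import *
plan(-.11,0,.11,-156.64)
E
```

```text
t 18.90 tray [-0.2091 -0.0001] z 0.2548 rot [ 179.9738   -0.2614 -149.2506] F [ 0.3693 -0.5059  0.9799] w 0.0003
shift/80mm [-0.1583  1.2285  1.8105] roll 0.04105194723093035
```

Emit:
{"method": "move_arm", "body": {
  "fingers": [0, 0, 0, 0, 0],
  "xyz": [
    [-0.06, 0.5, 0],
    [-0.13, 1, 0.2],
    [-0.13, 1, 0.7],
    [-0.13, 1, 1],
    [-0.13, 1, 1]
  ],
  "roll": [0.02, 0.041, 0.041, 0.041, 0.041]
}}

```text
time_s: 19.4
tcp_pos: [0.5652, -0.0454, 0.172]
eef_rot: [179.9, -0.6, -156.6]
contact_force: [1.1, -0.1, -0.2]
gripper_width: 0.0005
```

```bash
python3 - <<'E'
from h import *
plan(-.105,0,.11,-156.64);plan(-.105,0,.022,-156.64)
E
```

```text
t 19.40 tray [-0.1272  0.0023] z 0.1720 rot [ 179.9116   -0.5588 -156.6044] F [-0.5296 -0.9694 -0.1753] w 0.0005
shift/80mm [-0.029   0.2777  0.7745] roll 0.00019768508650391443
t 19.40 tray [-0.1272  0.0023] z 0.1720 rot [ 179.9116   -0.5588 -156.6044] F [-0.5296 -0.9694 -0.1753] w 0.0005
shift/80mm [-0.029   0.2777  1.8745] roll 0.00019768508650391443
```

Emit:
{"method": "move_arm", "body": {
  "fingers": [0, 0, 0, 0, 0],
  "xyz": [
    [-0.03, 0.28, 0.4],
    [-0.03, 0.28, 0.8],
    [-0.03, 0.28, 0.95],
    [-0.03, 0.28, 0.95],
    [-0.03, 0.28, 0.95]
  ],
  "roll": [0, 0, 0, 0, 0]
}}

```text
time_s: 19.9
tcp_pos: [0.5591, -0.0243, 0.0976]
eef_rot: [180.0, -0.5, -156.6]
contact_force: [0.5, 0.5, 0.2]
gripper_width: 0.0002
```

Emit:
{"method": "move_arm", "body": {
  "fingers": [0, 0, 0, 0, 0],
  "xyz": [
    [0, 0, 0.4],
    [0, 0, 0.8],
    [0, 0.1, 0.9],
    [0, 0.25, 0.9],
    [0, 0.4, 0.9]
  ],
  "roll": [0, 0, 0, 0, 0]
}}

```text
time_s: 20.4
tcp_pos: [0.5467, 0.006, 0.0273]
eef_rot: [180.0, -0.3, -156.6]
contact_force: [0.3, 0.5, 1.2]
gripper_width: 0.0004
```

```bash
python3 - <<'E'
from h import *
plan(-.062,0,.024,-156.64)
E
```

```text
t 20.40 tray [-0.0727 -0.0011] z 0.0273 rot [ 179.9859   -0.3419 -156.5985] F [ 0.3597 -0.4661  1.1579] w 0.0004
shift/80mm [0.0137 0.1332 0.0412] roll 0.00023057357737757102
```

Emit:
{"method": "move_arm", "body": {
  "fingers": [0, 0, 0, 0, 0],
  "xyz": [
    [0, 0.05, 0.04],
    [0, 0.1, 0.04],
    [0, 0.12, 0.04],
    [0, 0.135, 0.04],
    [0, 0.145, 0.04]
  ],
  "roll": [0, 0, 0, 0, 0]
}}

```text
time_s: 20.9
tcp_pos: [0.5422, 0.0167, 0.0243]
eef_rot: [180.0, -0.3, -156.6]
contact_force: [-0.1, 0.0, -0.2]
gripper_width: 0.0006
```

```bash
python3 - <<'E'
from h import *
st(); final("scene","pics/f5.png")
E
```

```text
t 20.90 tray [-0.0611 -0.0011] z 0.0243 rot [ 179.9883   -0.3265 -156.606 ] F [ 0.0947  0.1057 -0.2035] w 0.0006
scene 688 z 0.0377512382595148 ((0.04312057048082352, 0.012316934764385223), (0.09747379273176193, 0.24687343835830688), 89.97257995605469) foot x 0.16519590141704255 head -0.078594409843413 n [ 0.0013 -0.0256  0.9997]
stop rim x min/med/max 0.14188528893491253 0.16831345075593768 0.17506076690549646 64
```

Still no contact, so I continue in half-millimetre steps.

Emit:
{"method": "move_arm", "body": {
  "fingers": [0, 0, 0, 0, 0],
  "xyz": [
    [0, 0.007, 0],
    [0, 0.014, 0],
    [0, 0.021, 0],
    [0, 0.028, 0],
    [0, 0.035, 0]
  ],
  "roll": [0, 0, 0, 0, 0]
}}

```text
time_s: 21.45
tcp_pos: [0.541, 0.0192, 0.0242]
eef_rot: [180.0, -0.3, -156.6]
contact_force: [-0.1, 0.5, 0.5]
gripper_width: 0.0004
```

```bash
python3 - <<'E'
from h import *
st()
E
```

```text
t 21.45 tray [-0.0583 -0.001 ] z 0.0242 rot [ 179.9887   -0.3412 -156.6129] F [ 0.504  -0.0871  0.5067] w 0.0004
```

Emit:
{"method": "move_arm", "body": {
  "fingers": [0, 0, 0, 0, 0],
  "xyz": [
    [0, 0.007, 0],
    [0, 0.014, 0],
    [0, 0.021, 0],
    [0, 0.028, 0],
    [0, 0.035, 0]
  ],
  "roll": [0, 0, 0, 0, 0]
}}

```text
time_s: 21.95
tcp_pos: [0.5414, 0.0214, 0.0246]
eef_rot: [-179.9, -0.2, -156.6]
contact_force: [6.9, -8.5, -1.5]
gripper_width: 0.0006
```

Emit:
{"method": "move_arm", "body": {
  "fingers": [0, 0, 0, 0],
  "xyz": [
    [0, 0.007, 0],
    [0, 0.014, 0],
    [0, 0.021, 0],
    [0, 0.028, 0]
  ],
  "roll": [0, 0, 0, 0]
}}

```text
time_s: 22.35
tcp_pos: [0.5427, 0.0229, 0.0254]
eef_rot: [-179.8, -0.0, -156.5]
contact_force: [9.1, -10.6, -0.7]
gripper_width: 0.0005
```

```bash
python3 - <<'E'
from h import *
st(); final("scene","pics/f6.png")
E
```

```text
t 22.35 tray [-0.0556 -0.0041] z 0.0254 rot [-179.8331   -0.0479 -156.5421] F [-13.3796  -4.1871  -0.6507] w 0.0005
scene 660 z 0.03810441430054997 ((0.04774324595928192, 0.0111350417137146), (0.24351800978183746, 0.09548883885145187), 0.26109200716018677) foot x 0.1671284702985094 head -0.07351804388504357 n [ 0.004  -0.0219  0.9998]
stop rim x min/med/max 0.14136139971683498 0.16814379644008237 0.1738751034485258 68
```

Contact is firm at 13 N, so the box is against the wall. I back away and check.

Emit:
{"method": "move_arm", "body": {
  "fingers": [0, 0, 0, 0, 0],
  "xyz": [
    [0, -0.1, 0],
    [0, -0.4, 0],
    [0, -0.5, -0.3],
    [0, -0.5, -0.8],
    [0, -0.5, -1]
  ],
  "roll": [0, 0, 0, 0, 0]
}}

```text
time_s: 22.9
tcp_pos: [0.56, -0.0137, 0.1085]
eef_rot: [-179.8, 0.1, -156.5]
contact_force: [0.7, -0.1, -0.0]
gripper_width: 0.0002
```

Emit:
{"method": "move_arm", "body": {
  "fingers": [0, 0, 0, 0, 0],
  "xyz": [
    [0, -0.2, -0.4],
    [0, -0.5, -0.9],
    [0, -1, -1],
    [0, -1, -1],
    [0, -1, -1]
  ],
  "roll": [0, 0, 0, 0, 0]
}}

```text
time_s: 23.4
tcp_pos: [0.5911, -0.0877, 0.1885]
eef_rot: [-179.8, 0.1, -156.7]
contact_force: [0.6, 0.5, 0.7]
gripper_width: 0.0006
```

Emit:
{"method": "move_arm", "body": {
  "fingers": [0, 0, 0, 0, 0],
  "xyz": [
    [0, -0.5, -0.4],
    [0, -1, -0.8],
    [0, -1, -0.8],
    [0, -1, -0.8],
    [0, -1, -0.8]
  ],
  "roll": [0, 0, 0, 0, 0]
}}

```text
time_s: 23.9
tcp_pos: [0.6216, -0.16, 0.2512]
eef_rot: [-179.9, 0.0, -156.6]
contact_force: [-0.3, 0.7, -0.6]
gripper_width: 0.0007
```

Emit:
{"method": "move_arm", "body": {
  "fingers": [0, 0, 0, 0],
  "xyz": [
    [0, -0.5, 0],
    [0, -1, 0],
    [0, -1, 0],
    [0, -1, 0]
  ],
  "roll": [0, 0, 0, 0]
}}

```text
time_s: 24.3
tcp_pos: [0.6527, -0.2329, 0.2494]
eef_rot: [180.0, -0.1, -156.7]
contact_force: [-1.0, -0.2, -0.9]
gripper_width: 0.0007
```

```bash
python3 - <<'E'
from h import *
st(); final("top","pics/f7.png"); final("scene","pics/f8.png")
E
```

```text
t 24.30 tray [-0.334  -0.0036] z 0.2494 rot [ 179.9518   -0.1363 -156.6614] F [ 0.257   1.0175 -0.8589] w 0.0007
top 2198 z 0.0399750712781163 ((0.06265763938426971, 0.012902751564979553), (0.09936901181936264, 0.2079012244939804), 89.48162078857422) foot x 0.16560382552284122 head -0.039360122676531197 n [0.0016 0.0023 1.    ]
stop rim x min/med/max 0.15983090404347644 0.16931036324968057 0.171686734266165 81
scene 1462 z 0.03806383358103323 ((0.06411544233560562, 0.012623291462659836), (0.09957684576511383, 0.21264326572418213), 89.44122314453125) foot x 0.1661102510507759 head -0.04040947140937139 n [-0.0038 -0.0094  0.9999]
stop rim x min/med/max 0.1409434086928256 0.16897331647592376 0.17514450164070017 69
```

View pics/f8.png

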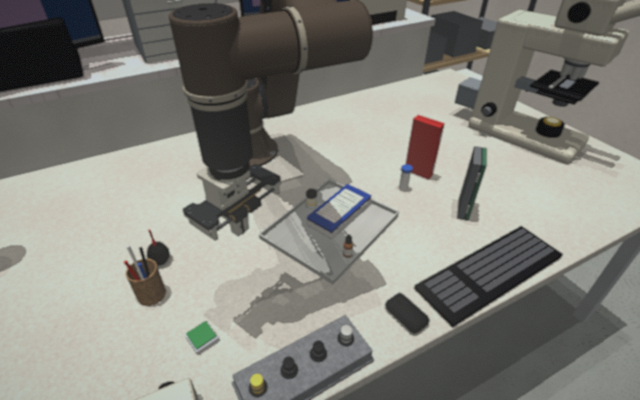

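The picture shows the box lying lid up at (340,207) against the stop wall. Bottle (348,245), can (311,197) and all the other bystanders are upright where they were, and the arm is clear. The box is now 0.5° off square, so I hand it in.

```bash
python3 -c "
from plant import r
print(r.close_job())"
```

```text
the job is handed in; nothing more can be done
None
```

The blue-lidded slide box now lies on its back, lid up, with its foot end against the stop wall. I handed the job in at about 24.4 s of the 54 s allowed; no verdict was reported.

**What I did:**
1. I pushed the head end past its balance point from the lid side with the jaws open around it, and caught it on the back finger without gripping.
2. I swung the other finger out from over the lid. I then lowered the box on both fingers while its heel slid across to the stop wall.
3. When it first lay flat it was about 2° off square, so I gave the head end one light push to square it up.

**Last checks:**
- **Position:** both the top and scene cameras put the box about 0.5° (0.01 rad) off square and flat to within 0.01 rad. The foot end is within about 1–2 mm of the wall, which is also about the calibration limit.
- **Forces:** the highest I read was about 14 N, during the final push. Forces were only read at the end of each move, so short peaks in between would not show.
- **Speed and heel lift:** I did not measure these directly. The steps were small, and the last few millimetres at the head end were a short free drop off the fingertips.
- **Bystanders:** all looked unmoved and upright in the last picture. I re-measured only the bottle and the can, before the final push, and both were within about 1 cm of their first readings.

**What failed or disagreed:**
- **Tilt readings:** the back-face and lid-plane fits disagreed at around 45° because the hand blocked the view. I used the side-face fit and the finger position there instead.
- **Refused move:** one move call was refused because its lists had different lengths. Nothing moved, and I repeated it.

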